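Feel the nut tin, then pour it into the saucepan

TASK

Lift the green nut tin by its wooden grip and, before pouring, tip its spout slowly down by about 12 degrees and hold it there for a second, so that you feel the nuts roll from the back to the spout without coming out. Then pour both nuts into the steel saucepan, leaving the pan where it stands, and stand the tin upright on the bare cement again and let go.

Things in the scene. Friction and masses are not known exactly. Their poses are not given: they have to be found in the camera images.
- green_tin: green tin, brass-coloured lid (a like red tin is not wanted). Origin: middle of underside; z up; spout to -x. Body x -30 to 56 mm, 76 wide, 76 high with fixed lid. Open-topped trough spout, 76 wide, rises at 24 degrees from the body to a lip at x -85, z 34 mm. Square wooden grip 24 x 24 mm (sides along x, y) on the lid at x 0, y 0, from z 76 to 121 mm. Pour by turning the -x end down. 0.3 kg
- saucepan: round steel saucepan, 180 mm across the rim and 168 mm at the foot, 80 mm high, inner floor 5 mm up, wall 3 mm, one long black handle along its +x at 62 to 72 mm height reaching 238 mm from the centre. Loose, about 0.9 kg. Origin: centre of the underside, z up
- nut1_center (a point): first macadamia nut, a hard brown ball 30 mm across, about 16 g; this point is its centre. Starts unseen at the back inside the green tin, whose floor falls 3 degrees to the back. Tipped over 3 degrees it rolls to the spout's foot (tin x about -30 mm); over 24 degrees it starts to leave by the lip; 40 to 45 degrees empties the tin
- nut2_center (a point): second macadamia nut, a hard brown ball 30 mm across, about 16 g; this point is its centre. Starts unseen at the back inside the green tin, whose floor falls 3 degrees to the back. Tipped over 3 degrees it rolls to the spout's foot (tin x about -30 mm); over 24 degrees it starts to leave by the lip; 40 to 45 degrees empties the tin

How it is judged:
By the outcome, as a careful person would: the job done as asked, in the order asked, and still so for the second after the job is handed in, with the robot touching nothing.
It also fails if it takes over 58 s, if anything falls off the work surface, if the arm or the gripper's body presses on something with over 40 N, if the wrist force passes 120 N, or if a joint passes its speed limit or range.

ROBOT

A 7-joint arm with a two-finger parallel gripper is mounted at the origin on the work surface. World frame = base frame: x ahead of the robot, y to its left, z up, the work surface at z = 0. Lengths are in m, angles in rad, forces in N, time in s.
With the tool pointing down it reaches from about 0.4 to 0.875 m from the base axis. Payload 6.5 kg.
Tool frame: the origin (TCP) lies midway between the tips of the shut fingers; the grasp point (between the pads) lies 19 mm behind it (manip.pinch_z is the distance from the TCP to the grasp point, in m); z points along the fingers, y is the line along which they close (so a half turn about z gives the same grasp; the last joint's range is limited). The gripper opens to 85 mm and grips with 20 to 120 N. Pads are 22 mm wide; open, the fingers measure 114 mm over their backs; the gripper's body (76 mm by 85 mm) begins 54 mm behind the grasp point. The pads swing forward as they close: fully open they stand 13 mm farther back than shut.
Start: joints at [1.068, 0.536, -0.004, 1.538, 0.003, 1.067, -0.071], TCP at [0.275, -0.589, 0.231] pointing down, gripper open.
Joint ranges: [-2.7, 2.7], [-0.37, 2.16], [-1.27, 1.26], [0.24, 2.4], [-1.31, 4.45], [0.19, 1.91], [-2.76, 2.76]. Speed limits (rad/s): [2.39, 2.39, 3.14, 3.14, 3.14, 3.14, 3.14].

INTERFACE

Orientations are given as [roll, pitch, yaw] about the fixed x, y, z axes, in that order (R = Rz(yaw) Ry(pitch) Rx(roll)).
In Python, from station import manip, snapshot, finish_job gives the robot as it stands.
- The arm moves only by the shell command python3 -m inch 'ROWS' [FORCE]. ROWS is text: rows parted by semicolons, each of 7 numbers parted by spaces: the shift along the tool's x, y, z in m, then the turn, a rotation vector about the tool's x, y, z in degrees, then the closure, from 0 (fully open) to 1 (shut). A call has 1 to 20 rows; each row is the pose to reach, as a shift and turn from the pose commanded when the call began, along the tool's axes at that moment; what a row does not reach only later rows make up. A row lasts 1/8 s, in which the tool goes at most 62.5 mm and 10.7 degrees, less where a joint would pass 70% of its speed; a pose out of reach is approached as far as the arm can. A call with a gripper value outside its range is refused whole. The fingers move at their own pace and stop on an object; FORCE is the grip in N (left out, the last holds). Time passes only in rows, so rows that repeat a pose let the fingers close. It gives the time, the measured TCP pose, the force, the opening and the grip force at its end, in the units of the state.
- manip.state(): the state, without advancing time (a new reading comes with each control period).
- snapshot(name): name is "scene" or "side" or "wrist"; returns a dict with "img" (400x640x3 uint8, red, green, blue), "range_z" (400x640 float32, m along the optical axis (not along the pixel's ray), 0 where there is no reading), "mtx" (3x3 intrinsics, pixels), "rvec" (rotation vector, rad) and "tvec" (3), from world to camera coordinates, as OpenCV has them. Camera axes: x right, y down, z forward; pixel columns grow to the right and rows downward; lengths in m; the calibration is good to about 2 mm. A picture is of the moment at which its call begins.
- finish_job(): hands the job in; it is judged then, once.
The state is a dict: "clock": time; "joints": joint angles; "dq": joint speeds; "tau": joint torques, N m; "ee_pos": TCP position; "tcp_rot": TCP orientation; "ft_force": force on the tool from outside, world axes, zero at the start; "wrist_torque": the same for the moment, N m; "grip_width": finger opening in m; "grasp_force": force on a finger pad.
Only numpy, scipy, OpenCV 4.12 (cv2) and the standard library are available. Lean on these libraries where they do the work, as an engineer would, in place of code of your own. Each camera call takes 0.05 s, during which the arm holds its last target. There are 200 camera calls.

## Working session

There is one attempt and no reset: what is moved stays moved. The work goes in short steps, Python scripts to look and compute and a shell command to move; the robot and the scene stay as the last step left them, time stands still between calls to the robot, and variables do not carry over. Pictures are saved under pics/ and viewed, at most 10 in all, crops included, and the job is handed in when it is done.

```bash
mkdir -p pics; ls; cat > h.py <<'E'
import numpy as np,cv2
from station import manip,snapshot
def cast(s,u,v,z):
    R,_=cv2.Rodrigues(np.array(s["rvec"],float));t=np.array(s["tvec"],float).ravel()
    c=-R.T@t;d=R.T@np.linalg.inv(s["mtx"])@np.array([u,v,1.])
    return c+d*(z-c[2])/d[2]
def cloud(s):
    R,_=cv2.Rodrigues(np.array(s["rvec"],float));t=np.array(s["tvec"],float).ravel()
    v,u=np.mgrid[:400,:640];Z=s["range_z"]
    p=np.stack([u,v,np.ones_like(u)],-1)@np.linalg.inv(s["mtx"]).T*Z[...,None]
    return (p-t)@R
E
python3 - <<'E'
from h import *
for n in ["scene","side"]:
    s=snapshot(n);cv2.imwrite(f"pics/{n}0.png",s["img"][:,:,::-1])
    P=cloud(s);hsv=cv2.cvtColor(s["img"],cv2.COLOR_RGB2HSV)
    R,_=cv2.Rodrigues(np.array(s["rvec"],float));print(n,-R.T@np.array(s["tvec"]).ravel())
    m=(hsv[...,0]>40)&(hsv[...,0]<85)&(hsv[...,1]>80)&(hsv[...,2]>40)&(s["range_z"]>0)
    v,u=np.nonzero(m);print(m.sum(),u.min(),u.max(),v.min(),v.max(),P[m].min(0),P[m].max(0))
print(manip.state())
E
```

```text
pics
scene [ 1.01709452 -0.34458113  0.46904725]
1532 350 425 151 207 [0.47358604 0.17495303 0.0010355 ] [0.62334183 0.27131054 0.06888149]
side [ 0.0504829  -0.51909734  0.47058484]
1404 220 287 146 183 [0.47290131 0.17413869 0.00211591] [0.61893621 0.27142879 0.07007708]
{'clock': 0.1, 'joints': array([ 1.06779894,  0.53710293, -0.00444469,  1.53876217,  0.00258048,
        1.06730607, -0.07123153]), 'dq': array([ 0.00136606, -0.00096894,  0.0005867 , -0.00177767,  0.00057501,
       -0.00144006, -0.00039196]), 'tau': array([ 2.14054446e-03, -5.84570611e+01,  1.05180010e+00, -2.59778202e+01,
        1.27003601e-02,  4.65251680e-03,  8.76160158e-06]), 'ee_pos': array([ 0.27473157, -0.58845987,  0.23049726]), 'tcp_rot': array([-3.14002277e+00,  9.61500680e-05,  4.36833407e-01]), 'ft_force': array([-0.49255929,  0.56374918,  0.4017628 ]), 'wrist_torque': array([-0.03623801,  0.03702084, -0.0925926 ]), 'grasp_force': 0.0, 'grip_width': 0.08526738235763488}
```

View pics/scene0.png

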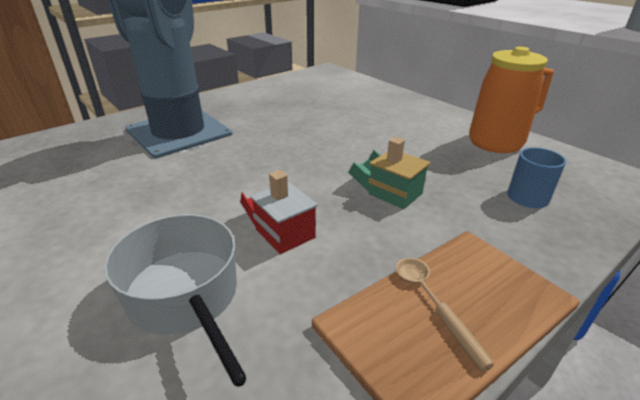

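View pics/side0.png

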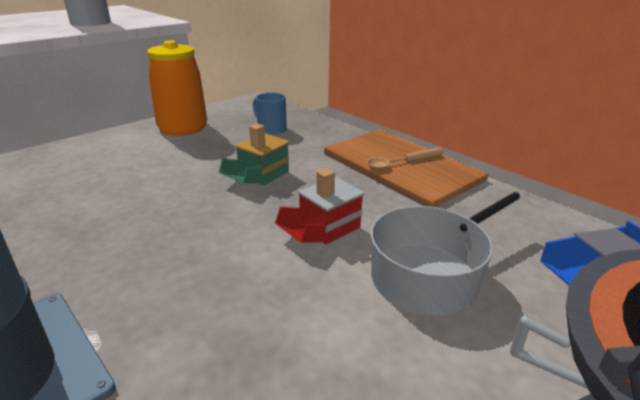

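The scene view shows the green tin (about 395,175), the red tin (280,210) between it and the saucepan (175,270), whose handle points to (240,378). The side view shows the green tin at (260,155) and the pan at (430,255). Next I measure the tin's lid, grip and yaw, and the pan.

```bash
python3 - <<'E'
from h import *
for n,bx in [("scene",(375,435,130,180)),("side",(230,295,118,165))]:
    s=snapshot(n);P=cloud(s);hsv=cv2.cvtColor(s["img"],cv2.COLOR_RGB2HSV)
    z=P[...,2]; near=(np.hypot(P[...,0]-.55,P[...,1]-.22)<.11)
    lid=near&(abs(z-.076)<.004); g=near&(abs(z-.121)<.005); gs=near&(z>.085)
    for nm,m in [("lid",lid),("griptop",g),("grip",gs)]:
        q=P[m][:,:2].astype(np.float32); print(n,nm,m.sum(),q.mean(0),P[m][:,2].max(),cv2.minAreaRect(q*1000))
    m=near&(z>.002)&(hsv[...,0]>40)&(hsv[...,0]<85)&(hsv[...,1]>80)
    print("green",cv2.minAreaRect((P[m][:,:2]*1000).astype(np.float32)))
    lp=P[m]; 
    # pan
    for nm,lo,hi in [("rim",.074,.083)]:
        m=(z>lo)&(z<hi)&(P[...,1]<-.03)&(P[...,0]>.3)&(P[...,0]<.9)&(P[...,1]>-.5)&(hsv[...,1]<70)&(hsv[...,2]>90)
        q=P[m]; q=q[:,:2]
        for _ in range(5):
            A=np.c_[q,np.ones(len(q))];a=np.linalg.lstsq(A,(q**2).sum(1),rcond=None)[0];c=a[:2]/2;r=np.sqrt(a[2]+c@c)
            e=abs(np.hypot(*(q-c).T)-r);q=q[e<max(.004,np.percentile(e,80))]
        print(n,nm,len(q),c,r)
    m=(hsv[...,2]<60)&(z>.05)&(z<.085)&(np.hypot(P[...,0]-c[0],P[...,1]-c[1])<.26)
    print("handle",m.sum(),P[m].mean(0),P[m].min(0),P[m].max(0))
    m=(z>.015)&(z<.2)&((hsv[...,0]<6)|(hsv[...,0]>174))&(hsv[...,1]>150)&(P[...,0]>.2)&(P[...,0]<.8)&(abs(P[...,1])<.3)
    print("red",m.sum(),P[m].min(0),P[m].max(0))
E
```

```text
scene lid 828 [0.5832997  0.22287764] 0.07991394757545449 ((574.2410888671875, 228.69622802734375), (92.32947540283203, 82.46920776367188), 10.400897979736328)
scene griptop 98 [0.56275284 0.22352944] 0.12232548099242545 ((561.534423828125, 226.42916870117188), (24.431846618652344, 26.618959426879883), 9.407136917114258)
scene grip 323 [0.56508464 0.22091018] 0.12232548099242545 ((561.900634765625, 225.926025390625), (25.29047966003418, 26.946828842163086), 7.467476844787598)
green ((548.4561157226562, 222.3861846923828), (141.56524658203125, 77.22220611572266), 8.767390251159668)
scene rim 660 [ 0.54578632 -0.17913804] 0.12989753651615746
handle 1284 [ 0.72104945 -0.25019438  0.07529201] [ 0.63740069 -0.26239145  0.06432951] [ 0.78519377 -0.23463501  0.08167304]
red 1324 [ 0.4392202  -0.06837753  0.01505747] [0.58171361 0.00725779 0.06720802]
side lid 544 [0.570024   0.21971145] 0.0799876638559538 ((574.369873046875, 231.14593505859375), (93.60842895507812, 84.21878814697266), 9.519079208374023)
side griptop 93 [0.557909   0.22427501] 0.12431515082660716 ((561.3665771484375, 227.28668212890625), (28.28789520263672, 24.949573516845703), 3.1528422832489014)
side grip 292 [0.5568877  0.22231463] 0.12431515082660716 ((560.9902954101562, 227.3115234375), (27.987714767456055, 26.539234161376953), 7.516133785247803)
green ((545.08837890625, 225.19451904296875), (141.05865478515625, 80.71704864501953), 10.328744888305664)
side rim 650 [ 0.54238782 -0.18000297] 0.1286546568612173
handle 416 [ 0.70300914 -0.25019502  0.07455262] [ 0.62710014 -0.26065869  0.05915902] [ 0.77784197 -0.23508211  0.08240653]
red 1898 [ 0.43579433 -0.06694324  0.01504587] [0.57608699 0.01490152 0.07032519]
```

```bash
python3 - <<'E'
from h import *
rng=np.random.default_rng(0)
for n in ["scene","side"]:
    s=snapshot(n);P=cloud(s);hsv=cv2.cvtColor(s["img"],cv2.COLOR_RGB2HSV);z=P[...,2]
    reg=(P[...,1]<-.09)&(P[...,1]>-.42)&(P[...,0]>.36)&(P[...,0]<.75)&(hsv[...,2]>70)
    m=reg&(abs(z-.078)<.005);q=P[m][:,:2]
    best=0
    for _ in range(500):
        p=q[rng.choice(len(q),2,0)];d=p[1]-p[0];L=np.hypot(*d)
        if L<.03 or L>.178: continue
        h=np.sqrt(.0885**2-L*L/4)
        for sg in(1,-1):
            c=p.mean(0)+sg*h*np.array([-d[1],d[0]])/L
            k=(abs(np.hypot(*(q-c).T)-.0885)<.004).sum()
            if k>best: best,bc=k,c
    k=abs(np.hypot(*(q-bc).T)-.0885)<.004
    mh=(hsv[...,2]<60)&(z>.055)&(z<.085)&(np.hypot(P[...,0]-bc[0],P[...,1]-bc[1])<.26)&(P[...,0]>.6)
    l=cv2.fitLine(P[mh][:,:2].astype(np.float32),2,0,.01,.01).ravel()
    print(n,bc,best,len(q),P[mh].mean(0),l,np.degrees(np.arctan2(l[1],l[0])))
    tall=(z>.02)&(P[...,0]>.2)&(P[...,0]<.9)&(abs(P[...,1])<.6)
    lab=cv2.connectedComponents(tall.astype(np.uint8))[1]
    for i in range(1,lab.max()+1):
        w=lab==i
        if w.sum()>150: print(i,w.sum(),P[w].min(0).round(3),P[w].max(0).round(3))
E
```

```text
scene [ 0.54849473 -0.23192269] 1445 1455 [ 0.72088895 -0.25015135  0.07521753] [ 0.9951747  -0.09811873  0.720889   -0.25015134] -5.6308484
1 4925 [0.512 0.538 0.02 ] [0.642 0.6   0.236]
2 2852 [0.47  0.173 0.02 ] [0.627 0.276 0.122]
3 2245 [0.713 0.391 0.02 ] [0.795 0.477 0.097]
4 3352 [ 0.435 -0.07   0.02 ] [0.584 0.014 0.122]
5 9061 [ 0.458 -0.321  0.02 ] [ 0.785 -0.143  0.082]
6 11323 [ 0.733 -0.127  0.02 ] [0.9   0.215 0.041]
side [ 0.54709265 -0.23099022] 1498 1544 [ 0.70289932 -0.25019527  0.07453755] [ 0.993372   -0.11494362  0.70289934 -0.25019526] -6.6003733
1 3717 [0.504 0.539 0.02 ] [0.633 0.6   0.239]
2 3427 [0.471 0.174 0.02 ] [0.794 0.507 0.124]
3 4635 [ 0.728 -0.129  0.02 ] [0.9   0.218 0.043]
4 3603 [ 0.436 -0.069  0.02 ] [0.585 0.017 0.124]
5 8113 [ 0.458 -0.32   0.02 ] [ 0.78  -0.14   0.083]
6 13014 [ 0.237 -0.525  0.02 ] [ 0.884 -0.338  0.307]<stdin>:11: RuntimeWarning: invalid value encountered in sqrt
```

```bash
cat >> h.py <<'E'
from scipy.spatial.transform import Rotation as Ro
def to(pos,yaw,tilt=0):  # shift and turn in tool axes; tilt = spout down deg, pos = TCP
    s=manip.state();R0=Ro.from_euler("xyz",s["tcp_rot"])
    R1=Ro.from_euler("xyz",[np.pi,0,np.radians(yaw)])*Ro.from_rotvec([-np.radians(tilt),0,0])
    print("shift",R0.inv().apply(np.array(pos)-s["ee_pos"]).round(4),"turn",np.degrees((R0.inv()*R1).as_rotvec()).round(2))
E
python3 -c "
from h import *
to([.5613,.2265,.231],99.5)"
```

```text
shift [ 6.045e-01 -6.175e-01  3.000e-04] turn [-3.000e-02 -2.000e-02 -7.447e+01]
```

```bash
python3 -m inch '0.02 -0.02 0 0 0 -3 0; 0.06 -0.06 0 0 0 -8 0; 0.6045 -0.6175 0 0 0 -74.5 0; 0.6045 -0.6175 0 0 0 -74.5 0; 0.6045 -0.6175 0 0 0 -74.5 0; 0.6045 -0.6175 0 0 0 -74.5 0; 0.6045 -0.6175 0 0 0 -74.5 0; 0.6045 -0.6175 0 0 0 -74.5 0; 0.6045 -0.6175 0 0 0 -74.5 0; 0.6045 -0.6175 0 0 0 -74.5 0; 0.6045 -0.6175 0 0 0 -74.5 0; 0.6045 -0.6175 0 0 0 -74.5 0; 0.6045 -0.6175 0 0 0 -74.5 0; 0.6045 -0.6175 0 0 0 -74.5 0; 0.6045 -0.6175 0 0 0 -74.5 0; 0.6045 -0.6175 0 0 0 -74.5 0; 0.6045 -0.6175 0 0 0 -74.5 0; 0.6045 -0.6175 0 0 0 -74.5 0'
python3 - <<'E'
from h import *
s=snapshot("wrist");cv2.imwrite("pics/w1.png",s["img"][:,:,::-1]);P=cloud(s);z=P[...,2]
near=np.hypot(P[...,0]-.5613,P[...,1]-.2265)<.1
for nm,m in [("lid",near&(abs(z-.076)<.004)),("grip",near&(abs(z-.121)<.005))]:
    if m.sum()>20: q=(P[m][:,:2]*1000).astype(np.float32);print(nm,m.sum(),P[m].mean(0),cv2.minAreaRect(q))
to([.5613,.2265,.084],99.5); print(manip.state()["joints"].round(3))
E
```

```text
clock: 2.55
ee_pos: [0.5616, 0.2245, 0.2313]
tcp_rot: [-3.141, 0.001, 1.735]
ft_force: [-0.6, 0.0, -0.2]
grip_width: 0.0854
grasp_force: 0.0
lid 5330 [0.57817558 0.23481222 0.07754379] ((576.5506591796875, 231.175537109375), (90.22807312011719, 80.36453247070312), 10.168399810791016)
grip 674 [0.56224378 0.2298761  0.12218145] ((562.3180541992188, 228.54664611816406), (23.27968978881836, 24.66843032836914), 10.194307327270508)
shift [0.002  0.     0.1473] turn [-0.    0.05 -0.08]
[-0.052  0.522 -0.562  1.638  0.308  1.072 -0.539]
```

View pics/w1.png

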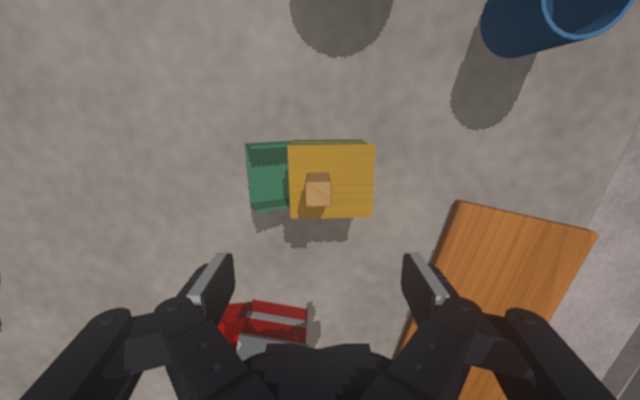

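The wrist view shows the lid at (330,180), the grip at (318,190) and the spout to the left at (265,175). This agrees with the earlier measurement, so I go down and grip.

```bash
python3 -m inch '0.003 0 0.03 0 0 -0.5 0.2; 0.003 0 0.07 0 0 -0.5 0.3; 0.003 0 0.11 0 0 -0.5 0.3; 0.003 0 0.135 0 0 -0.5 0.3; 0.003 0 0.146 0 0 -0.5 0.3; 0.003 0 0.146 0 0 -0.5 0.3; 0.003 0 0.146 0 0 -0.5 1; 0.003 0 0.146 0 0 -0.5 1; 0.003 0 0.146 0 0 -0.5 1; 0.003 0 0.146 0 0 -0.5 1; 0.003 0 0.146 0 0 -0.5 1; 0.003 0 0.146 0 0 -0.5 1; 0.003 0 0.146 0 0 -0.5 1' 80
```

```text
clock: 4.22
ee_pos: [0.5615, 0.2295, 0.0864]
tcp_rot: [3.14, -0.0, 1.746]
ft_force: [-1.8, -0.6, 5.8]
grip_width: 0.0231
grasp_force: 78.3
```

```bash
python3 -m inch '0 0 -0.004 0 0 0 1; 0 0 -0.012 0 0 0 1; 0 0 -0.025 0 0 0 1; 0 0 -0.045 0 0 0 1; 0 0 -0.067 0 0 0 1; 0 0 -0.09 0 0 0 1; 0 0 -0.113 0 0 0 1; 0 0 -0.135 0 0 0 1; 0 0 -0.151 0 0 0 1; 0 0 -0.162 0 0 0 1; 0 0 -0.168 0 0 0 1; 0 0 -0.17 0 0 0 1; 0 0 -0.17 0 0 0 1'
python3 - <<'E'
from h import *
s=snapshot("scene");cv2.imwrite("pics/s2.png",s["img"][:,:,::-1])
st=manip.state();print(st["wrist_torque"],st["joints"].round(2))
u=np.array([.548,-.2315]);d=u/np.hypot(*u)
a=np.degrees(np.arctan2(d[1],d[0])); yaw=90+a+2
print(a)
# lip at pan centre + 0.04*d; tin x axis e at yaw-90
th=np.radians(yaw-90);e=np.array([np.cos(th),np.sin(th)])
tin=u+.04*e+.085*e
print("tin",tin); to([*tin,.256],yaw)
E
```

```text
clock: 5.85
ee_pos: [0.5607, 0.2291, 0.2548]
tcp_rot: [-3.141, 0.0, 1.746]
ft_force: [0.2, 1.1, -4.5]
grip_width: 0.0231
grasp_force: 78.7
[ 0.04255419 -0.01013262 -0.0231549 ] [-0.05  0.5  -0.57  1.61  0.29  1.12 -0.52]
-22.90139622095603
tin [ 0.66477447 -0.2760951 ]
shift [-0.5156  0.0145 -0.0012] turn [-6.000e-02  3.000e-02  3.093e+01]
```

View pics/s2.png

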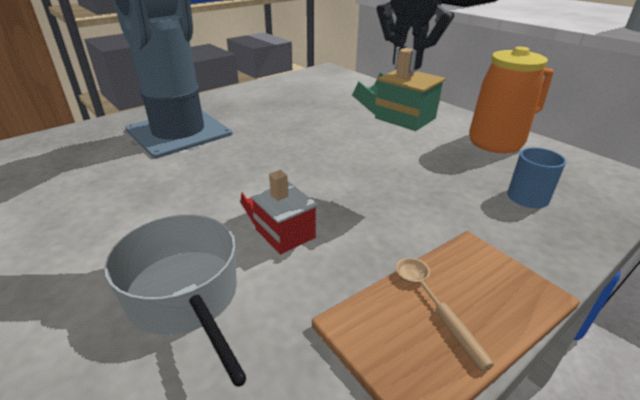

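The tin is lifted level: its lid is at (408,80) and its spout at (368,93). The red tin and the pan are undisturbed. I carry it across level.

```bash
python3 -m inch '-0.004 0 0 0 0 0.2 1; -0.014 0 0 0 0 0.8 1; -0.03 0.001 0 0 0 1.8 1; -0.052 0.001 0 0 0 3 1; -0.08 0.002 0 0 0 4.8 1; -0.112 0.003 0 0 0 6.7 1; -0.146 0.004 0 0 0 8.7 1; -0.182 0.005 0 0 0 10.9 1; -0.22 0.006 0 0 0 13.2 1; -0.258 0.007 0 0 0 15.5 1; -0.296 0.008 0 0 0 17.8 1; -0.334 0.009 0 0 0 20 1; -0.37 0.01 0 0 0 22.2 1; -0.404 0.011 0 0 0 24.2 1; -0.436 0.012 0 0 0 26.2 1; -0.464 0.013 0 0 0 27.8 1; -0.486 0.014 0 0 0 29.2 1; -0.502 0.014 0 0 0 30.1 1; -0.512 0.0145 0 0 0 30.7 1; -0.5155 0.0145 0 0 0 30.9 1'
python3 -m inch '0 0 0 0 0 0 1; 0 0 0 0 0 0 1'
cat > plan.py <<'E'
from h import *
# lip pivot path: rows in tool axes from level pose; TCP in tin frame at (0,.0864)
st=manip.state();R0=Ro.from_euler("xyz",st["tcp_rot"]);yaw=np.degrees(st["tcp_rot"][2])
th=np.radians(yaw-90);e=np.array([np.cos(th),np.sin(th),0]);k=np.array([0,0,1.])
print(st["wrist_torque"],st["ft_force"],st["joints"].round(2),"tin",st["ee_pos"],yaw)
lip=np.array([.548,-.2315,0])+.04*e
def tcp(a,lz):
    a=np.radians(a);c,s=np.cos(a),np.sin(a)
    rx,rz=.085*c-s*(.0864-.034), s*.085+c*(.0864-.034)
    return lip+rx*e+(rz+lz)*k
for a,lz in [(0,.2),(12,.17),(24,.13),(30,.11),(36,.103),(40,.1),(45,.1)]:
    print(a,lz,R0.inv().apply(tcp(a,lz)-st["ee_pos"]).round(4))
E
python3 plan.py
```

```text
clock: 8.4
ee_pos: [0.6651, -0.2759, 0.2552]
tcp_rot: [-3.141, -0.0, 1.206]
ft_force: [0.4, 0.9, -3.7]
grip_width: 0.0231
grasp_force: 78.7
clock: 8.65
ee_pos: [0.6652, -0.2747, 0.2554]
tcp_rot: [-3.141, -0.001, 1.208]
ft_force: [0.8, -0.0, -4.0]
grip_width: 0.0233
grasp_force: 78.7
[ 0.05746327  0.03846718 -0.03767497] [ 0.75203591 -0.01562952 -3.97401431] [ 0.52  0.67 -0.33  1.28  0.21  1.23 -0.17] tin [ 0.66520151 -0.27471221  0.25538458] 69.20977607841287
0 0.2 [-0.0012  0.0001  0.003 ]
12 0.17 [-0.0012 -0.0127  0.0165]
24 0.13 [-0.0012 -0.0286  0.0429]
30 0.11 [-0.0012 -0.0375  0.0575]
36 0.103 [-0.0012 -0.0469  0.06  ]
40 0.1 [-0.0012 -0.0535  0.0606]
45 0.1 [-0.0012 -0.0618  0.0582]
```

```bash
python3 -m inch '-0.001 -0.0005 0.0005 -0.5 0 0 1; -0.001 -0.001 0.001 -1 0 0 1; -0.001 -0.0015 0.002 -1.5 0 0 1; -0.001 -0.002 0.0028 -2 0 0 1; -0.001 -0.0025 0.0034 -2.4 0 0 1; -0.001 -0.003 0.0039 -2.8 0 0 1; -0.001 -0.0034 0.0044 -3.2 0 0 1; -0.001 -0.0038 0.0049 -3.6 0 0 1; -0.001 -0.0042 0.0055 -4 0 0 1; -0.001 -0.0046 0.006 -4.4 0 0 1; -0.001 -0.005 0.0066 -4.8 0 0 1; -0.001 -0.0055 0.0072 -5.2 0 0 1; -0.001 -0.006 0.0077 -5.6 0 0 1; -0.001 -0.0064 0.0082 -6 0 0 1; -0.001 -0.0069 0.009 -6.5 0 0 1; -0.001 -0.0074 0.0096 -7 0 0 1; -0.001 -0.0079 0.0103 -7.5 0 0 1; -0.001 -0.0085 0.011 -8 0 0 1; -0.001 -0.009 0.0117 -8.5 0 0 1; -0.001 -0.0095 0.0124 -9 0 0 1'
python3 -m inch '0 -0.0005 0.0007 -0.5 0 0 1; 0 -0.001 0.0014 -1 0 0 1; 0 -0.0016 0.002 -1.5 0 0 1; 0 -0.002 0.0027 -2 0 0 1; 0 -0.0026 0.0034 -2.5 0 0 1; 0 -0.0032 0.0041 -3 0 0 1; 0 -0.0032 0.0041 -3 0 0 1; 0 -0.0032 0.0041 -3 0 0 1; 0 -0.0032 0.0041 -3 0 0 1; 0 -0.0032 0.0041 -3 0 0 1; 0 -0.0032 0.0041 -3 0 0 1; 0 -0.0032 0.0041 -3 0 0 1; 0 -0.0032 0.0041 -3 0 0 1; 0 -0.0032 0.0041 -3 0 0 1; 0 -0.0032 0.0041 -3 0 0 1; 0 -0.0032 0.0041 -3 0 0 1; 0 -0.0032 0.0041 -3 0 0 1'
cat > look.py <<'E'
from h import *
import sys
st=manip.state();print(st["wrist_torque"],st["ft_force"],st["joints"].round(2))
s=snapshot("side");a=s["img"][100:340,180:580]
t=snapshot("scene")["img"][100:340,60:460]
cv2.imwrite("pics/%s.png"%sys.argv[1],cv2.resize(np.hstack([a,t]),None,fx=1,fy=1)[:,:,::-1])
E
python3 look.py tip
```

```text
clock: 11.15
ee_pos: [0.6557, -0.2734, 0.2428]
tcp_rot: [2.984, 0.0, 1.206]
ft_force: [-0.5, 0.0, -4.6]
grip_width: 0.0232
grasp_force: 78.7
clock: 13.28
ee_pos: [0.6534, -0.2725, 0.2383]
tcp_rot: [2.932, 0.0, 1.206]
ft_force: [0.6, 0.9, -4.2]
grip_width: 0.0232
grasp_force: 78.7
[ 0.1358593   0.43141405 -0.02924079] [ 0.61427198  0.85469625 -4.20425051] [ 0.56  0.54 -0.34  1.56  0.25  0.87 -0.22]
```

View pics/tip.png

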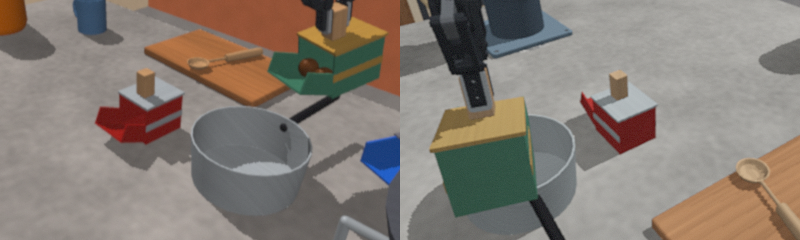

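The side view shows both brown nuts at the spout's foot (310,68), still in the tin, with the tilt held at 12.0 degrees for over a second. The wrist torque also changed. Next comes the pour.

```bash
python3 - <<'E'
from h import *
st=manip.state();R0=Ro.from_euler("xyz",st["tcp_rot"])
th=np.radians(69.15-90);e=np.array([np.cos(th),np.sin(th),0]);k=np.array([0,0,1.])
lip=np.array([.548,-.2315,0])+.04*e
def tcp(a,lz):
    a=np.radians(a);c,s=np.cos(a),np.sin(a)
    return lip+(.085*c-s*.0524)*e+(s*.085+c*.0524+lz)*k
for a,lz in [(12,.17),(14,.15),(16,.13),(18,.115),(20,.105),(22,.1),(24,.1),(27,.1),(30,.1),(34,.1),(38,.1),(42,.1),(45,.1)]:
    print(a-12,lz,R0.inv().apply(tcp(a,lz)-st["ee_pos"]).round(4))
E
```

```text
0 0.17 [ 0.0008 -0.0007 -0.0008]
2 0.15 [ 0.0008 -0.0068  0.0158]
4 0.13 [ 0.0008 -0.0129  0.0325]
6 0.115 [ 0.0008 -0.0181  0.0444]
8 0.105 [ 0.0008 -0.0223  0.0515]
10 0.1 [ 0.0007 -0.0257  0.0537]
12 0.1 [ 0.0007 -0.028   0.0512]
15 0.1 [ 0.0007 -0.0317  0.0475]
18 0.1 [ 0.0007 -0.0356  0.044 ]
22 0.1 [ 0.0007 -0.0411  0.0397]
26 0.1 [ 0.0007 -0.0468  0.0357]
30 0.1 [ 0.0007 -0.0529  0.0322]
33 0.1 [ 0.0007 -0.0575  0.0299]
```

```bash
python3 -m inch '0.0005 -0.0025 0.005 -0.6 0 0 1; 0.0005 -0.0068 0.0158 -2 0 0 1; 0.0005 -0.01 0.024 -3 0 0 1; 0.0005 -0.0129 0.0325 -4 0 0 1; 0.0005 -0.0155 0.0385 -5 0 0 1; 0.0005 -0.0181 0.0444 -6 0 0 1; 0.0005 -0.0203 0.048 -7 0 0 1; 0.0005 -0.0223 0.0515 -8 0 0 1; 0.0005 -0.024 0.0527 -9 0 0 1; 0.0005 -0.0257 0.0537 -10 0 0 1; 0.0005 -0.028 0.0512 -12 0 0 1; 0.0005 -0.03 0.0493 -13.5 0 0 1; 0.0005 -0.0317 0.0475 -15 0 0 1; 0.0005 -0.0337 0.0457 -16.5 0 0 1; 0.0005 -0.0356 0.044 -18 0 0 1; 0.0005 -0.0383 0.0418 -20 0 0 1; 0.0005 -0.0411 0.0397 -22 0 0 1; 0.0005 -0.044 0.0377 -24 0 0 1; 0.0005 -0.0468 0.0357 -26 0 0 1; 0.0005 -0.0529 0.0322 -30 0 0 1'
python3 -m inch '0 0 0 0 0 0 1; 0 0 0 0 0 0 1; 0 -0.0025 -0.004 -3 0 0 1; 0 -0.0025 -0.004 -3 0 0 1; 0 -0.0025 -0.004 -3 0 0 1; 0 -0.0025 -0.004 -3 0 0 1; 0 -0.0025 -0.004 -3 0 0 1; 0 -0.0025 -0.004 -3 0 0 1'
python3 look.py pour
```

```text
clock: 15.88
ee_pos: [0.6134, -0.2651, 0.1915]
tcp_rot: [2.482, 0.018, 1.193]
ft_force: [-0.0, -0.4, -3.0]
grip_width: 0.0232
grasp_force: 79.7
clock: 16.88
ee_pos: [0.6095, -0.2638, 0.1929]
tcp_rot: [2.431, 0.02, 1.192]
ft_force: [-0.8, -0.6, -3.5]
grip_width: 0.023
grasp_force: 79.8
[ 0.46162569  1.15989861 -0.04613013] [-0.8280287  -0.6012162  -3.46763631] [ 0.73  0.44 -0.5   2.13  1.98  0.26 -1.93]
```

View pics/pour.png

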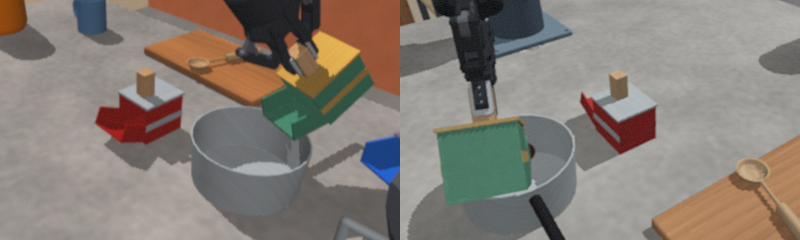

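The spout looks empty at (290,110) in the side crop, and one nut shows in the pan at (530,152) in the scene crop. I raise the tin gently, bring it level, and count the nuts.

```bash
python3 - <<'E'
from h import *
st=manip.state();p=st["ee_pos"];e=np.array([.935,-.355,0])
R0=Ro.from_euler("xyz",st["tcp_rot"])
for tilt,dx,dz in [(37,.0,.01),(30,.01,.03),(20,.025,.05),(10,.035,.06),(0,.045,.07)]:
    print(tilt);to(p+dx*e+[0,0,dz],69.15,tilt)
E
```

```text
37
shift [-0.0002  0.0065 -0.0076] turn [3.72 1.4  0.05]
30
shift [-0.0004  0.0271 -0.0162] turn [10.71  1.4  -0.03]
20
shift [-0.0006  0.0516 -0.0216] turn [20.71  1.4  -0.15]
10
shift [-0.0006  0.0657 -0.0226] turn [30.71  1.39 -0.28]
0
shift [-0.0007  0.0798 -0.0237] turn [40.71  1.37 -0.4 ]
```

```bash
python3 -m inch '0 0.003 -0.004 1.5 0.7 0 1; 0 0.0065 -0.0076 3.7 1.4 0 1; 0 0.013 -0.011 6 1.4 0 1; 0 0.02 -0.014 8.3 1.4 0 1; 0 0.0271 -0.0162 10.7 1.4 0 1; 0 0.034 -0.018 13.5 1.4 0 1; 0 0.041 -0.02 16.5 1.4 0 1; 0 0.048 -0.021 19 1.4 0 1; 0 0.054 -0.022 22.5 1.4 0 1; 0 0.059 -0.0223 26 1.4 0 1; 0 0.0657 -0.0226 30.7 1.4 0 1; 0 0.0705 -0.023 34 1.4 0 1; 0 0.0755 -0.0234 37.5 1.4 0 1; 0 0.08 -0.0237 40.7 1.4 -0.4 1; 0 0.08 -0.0237 40.7 1.4 -0.4 1; 0 0.08 -0.0237 40.7 1.4 -0.4 1'
python3 - <<'E'
from h import *
st=manip.state();print(st["joints"].round(2))
s=snapshot("side");t=snapshot("scene")
for n,x in [("side",s),("scene",t)]:
    P=cloud(x);hsv=cv2.cvtColor(x["img"],cv2.COLOR_RGB2HSV)
    m=(np.hypot(P[...,0]-.548,P[...,1]+.2315)<.084)&(P[...,2]<.06)&(hsv[...,1]>90)
    k,_,st_,c=cv2.connectedComponentsWithStats(m.astype(np.uint8))
    for i in range(1,k):
        if st_[i,4]>15:
            w=_==i; print(n,c[i],st_[i,4],P[w].mean(0),P[w][:,2].max())
a=s["img"][180:320,350:510];b=t["img"][200:340,90:250]
cv2.imwrite("pics/pan.png",cv2.resize(np.hstack([a,b]),None,fx=2,fy=2)[:,:,::-1])
E
```

```text
clock: 18.98
ee_pos: [0.6513, -0.2792, 0.2626]
tcp_rot: [3.141, -0.0, 1.207]
ft_force: [1.2, -1.3, -3.3]
grip_width: 0.0234
grasp_force: 79.7
[ 0.8   0.75 -0.81  1.29  0.53  1.32 -0.37]
scene [188.59047619 251.07619048] 105 [ 0.50233459 -0.19451554  0.0263518 ] 0.03509053048281593
```

View pics/pan.png

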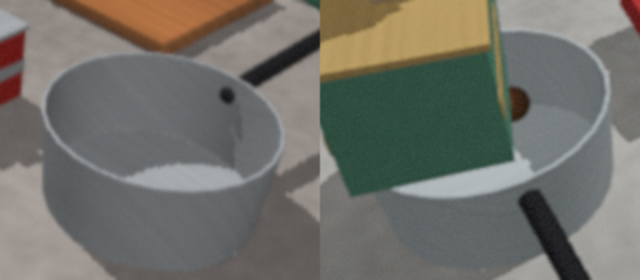

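One nut is visible in the pan at (518,103) in the right half, and the tin hides the rest. I move the tin aside, still level, to see the whole pan.

```bash
python3 -m inch '0.004 0 0 0 0 0 1; 0.014 0 0 0 0 0 1; 0.03 0 0 0 0 0 1; 0.052 0 0 0 0 0 1; 0.08 0 0 0 0 0 1; 0.108 0 0 0 0 0 1; 0.13 0 0 0 0 0 1; 0.146 0 0 0 0 0 1; 0.156 0 0 0 0 0 1; 0.16 0 0 0 0 0 1; 0.16 0 0 0 0 0 1'
python3 - <<'E'
from h import *
s=snapshot("side");t=snapshot("scene")
for n,x in [("side",s),("scene",t)]:
    P=cloud(x);hsv=cv2.cvtColor(x["img"],cv2.COLOR_RGB2HSV)
    m=(np.hypot(P[...,0]-.548,P[...,1]+.2315)<.084)&(P[...,2]<.06)&(hsv[...,1]>90)
    k,_,st_,c=cv2.connectedComponentsWithStats(m.astype(np.uint8))
    for i in range(1,k):
        if st_[i,4]>15: w=_==i; print(n,c[i],st_[i],P[w].mean(0),P[w][:,2].max())
a=s["img"][120:320,300:510];b=t["img"][160:360,80:290]
cv2.imwrite("pics/pan2.png",cv2.resize(np.hstack([a,b]),None,fx=1.9,fy=1.9)[:,:,::-1])
E
```

```text
clock: 20.45
ee_pos: [0.7086, -0.1303, 0.263]
tcp_rot: [3.141, 0.0, 1.206]
ft_force: [-0.1, -0.8, -3.4]
grip_width: 0.0233
grasp_force: 79.7
scene [185.08252427 251.54368932] [177 244  17  16 206] [ 0.50056989 -0.19968299  0.02700092] 0.03574507481309695
scene [166.32       255.56888889] [158 248  18  16 225] [ 0.49087779 -0.22740986  0.02714457] 0.035539169042480334
```

View pics/pan2.png

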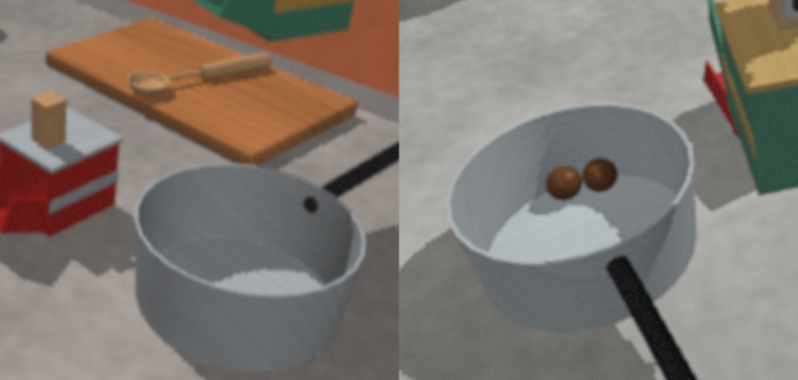

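Both nuts lie in the pan, at (563,182) and (600,173). I take the tin back to its old place on the bare cement.

```bash
python3 -c "
from h import *
to([.561,.2285,.2626],100)"
```

```text
shift [ 2.830e-01 -2.662e-01  2.000e-04] turn [ 1.000e-02  2.000e-02 -3.093e+01]
```

```bash
python3 -m inch '0.004 -0.004 0 0 0 -0.5 1; 0.014 -0.013 0 0 0 -1.5 1; 0.03 -0.028 0 0 0 -3.3 1; 0.052 -0.049 0 0 0 -5.7 1; 0.078 -0.073 0 0 0 -8.5 1; 0.106 -0.1 0 0 0 -11.6 1; 0.134 -0.126 0 0 0 -14.7 1; 0.162 -0.152 0 0 0 -17.7 1; 0.19 -0.179 0 0 0 -20.8 1; 0.216 -0.203 0 0 0 -23.6 1; 0.24 -0.226 0 0 0 -26.2 1; 0.26 -0.245 0 0 0 -28.4 1; 0.274 -0.258 0 0 0 -30 1; 0.281 -0.264 0 0 0 -30.7 1; 0.283 -0.266 0 0 0 -30.9 1; 0.283 -0.266 0 0 0 -30.9 1; 0.283 -0.266 0 0 0 -30.9 1'
python3 -c "
from h import *
to([.561,.2285,.090],100)
s=snapshot('side');P=cloud(s);hsv=cv2.cvtColor(s['img'],cv2.COLOR_RGB2HSV)
m=(hsv[...,0]>40)&(hsv[...,0]<85)&(hsv[...,1]>80)&(s['range_z']>0)&(P[...,1]>.1);print(P[m].min(0),P[m].max(0))"
```

```text
clock: 22.68
ee_pos: [0.5614, 0.2283, 0.263]
tcp_rot: [3.141, 0.0, 1.744]
ft_force: [0.1, 0.2, -3.8]
grip_width: 0.0232
grasp_force: 79.8
shift [ 0.0003 -0.0004  0.173 ] turn [ 0.02  0.02 -0.05]
[0.47157241 0.17337332 0.17827292] [0.61937524 0.27167406 0.24766458]
```

```bash
python3 -m inch '0 0 0.006 0 0 0 1; 0 0 0.018 0 0 0 1; 0 0 0.038 0 0 0 1; 0 0 0.062 0 0 0 1; 0 0 0.088 0 0 0 1; 0 0 0.112 0 0 0 1; 0 0 0.134 0 0 0 1; 0 0 0.15 0 0 0 1; 0 0 0.162 0 0 0 1; 0 0 0.169 0 0 0 1; 0 0 0.172 0 0 0 1; 0 0 0.1735 0 0 0 1; 0 0 0.1745 0 0 0 1; 0 0 0.1745 0 0 0 1'
```

```text
clock: 24.48
ee_pos: [0.561, 0.2295, 0.0888]
tcp_rot: [3.141, -0.0, 1.746]
ft_force: [0.7, -0.2, -3.9]
grip_width: 0.0231
grasp_force: 79.8
```

```bash
python3 -m inch '0 0 0.0007 0 0 0 1; 0 0 0.0014 0 0 0 1; 0 0 0.002 0 0 0 1; 0 0 0.0024 0 0 0 1; 0 0 0.0024 0 0 0 1; 0 0 0.0024 0 0 0 1'
```

```text
clock: 25.22
ee_pos: [0.5608, 0.2295, 0.0866]
tcp_rot: [3.141, -0.0, 1.746]
ft_force: [-2.4, -1.4, 4.5]
grip_width: 0.0231
grasp_force: 80.9
```

Contact made. I let go and rise.

```bash
python3 -m inch '0 0 0 0 0 0 0.8; 0 0 0 0 0 0 0.5; 0 0 0 0 0 0 0.2; 0 0 0 0 0 0 0; 0 0 0 0 0 0 0; 0 0 0 0 0 0 0; 0 0 -0.01 0 0 0 0; 0 0 -0.03 0 0 0 0; 0 0 -0.06 0 0 0 0; 0 0 -0.1 0 0 0 0; 0 0 -0.14 0 0 0 0; 0 0 -0.16 0 0 0 0; 0 0 -0.16 0 0 0 0; 0 0 -0.16 0 0 0 0'
python3 - <<'E'
from h import *
t=snapshot("scene");cv2.imwrite("pics/end.png",t["img"][:,:,::-1])
P=cloud(t);z=P[...,2];near=np.hypot(P[...,0]-.561,P[...,1]-.2285)<.11
for lo in(.076,.121):
    m=near&(abs(z-lo)<.004);print(P[m].mean(0),cv2.minAreaRect((P[m][:,:2]*1000).astype(np.float32)))
E
```

```text
clock: 26.98
ee_pos: [0.5602, 0.2287, 0.2448]
tcp_rot: [-3.14, 0.001, 1.746]
ft_force: [0.1, -0.2, 0.0]
grip_width: 0.0857
grasp_force: 0.0
[0.58265837 0.22284332 0.07599567] ((574.0859375, 229.0823211669922), (91.05423736572266, 84.94105529785156), 10.669836044311523)
[0.56205527 0.2244151  0.12027997] ((560.7803344726562, 226.1146240234375), (24.993728637695312, 23.941953659057617), 11.596847534179688)
```

View pics/end.png

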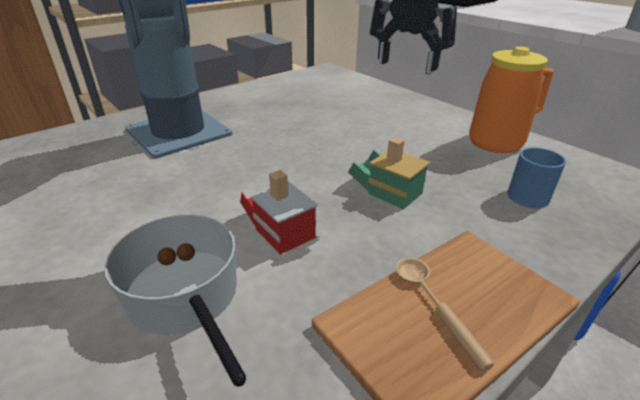

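The tin stands upright at (395,175), both nuts are in the pan at (167,256) and (186,252), the pan has not moved, and the gripper is clear.

```bash
python3 -c "
from station import finish_job
print(finish_job())"
```

```text
the job is handed in; nothing more can be done
None
```

The job is done and handed in at about 27 s: I held the spout 12° down for over a second with both nuts at its foot and none out, poured both into the saucepan where it stood, and left the green tin upright on the cement, let go.

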